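# Set up bearing housings on the checking stand

## Robot

A 6-joint arm with a two-finger parallel gripper is mounted at the origin on the work surface. World frame = base frame: x ahead of the robot, y to its left, z up, the work surface at z = 0. Lengths are in m, angles in rad, forces in N, time in s.
With the tool pointing down it reaches from about 0.3 to 0.85 m from the base axis. Payload 5.4 kg.
Tool frame: the origin (TCP) lies at the very end of the fingers, on their centre line; the grasp point (between the pads) lies 19 mm behind it (env.tcp_to_grasp is the distance from the TCP to the grasp point, in m); z points along the fingers, y is the line along which they close (so a half turn about z gives the same grasp; the last joint's range is limited). The gripper opens to 85 mm and grips with 20 to 120 N. Pads are 22 mm wide; open, the fingers measure 114 mm over their backs; the gripper's body (76 mm by 85 mm) begins 54 mm behind the grasp point. The pads swing forward as they close: fully open they stand 13 mm farther back than shut.
Start: joints at [1.12, 0.158, 1.597, -0, 1.386, -0.21], TCP at [0.137, 0.558, 0.231] pointing down, gripper open.
Joint ranges: [-2.91, 2.91], [-0.94, 2.29], [0.18, 2.7], [-1.29, 4.43], [0.17, 2.64], [-3, 3]. Speed limits (rad/s): [2.57, 2.57, 3.14, 3.14, 3.14, 3.14].

## Interface

Orientations are given as a rotation vector (axis times angle).
In Python, from workcell import env, read_camera, spotter gives the robot as it stands.
- The arm moves only by the shell command python3 -m inch 'ROWS' [OPENING]. ROWS is JSON, a list of rows, each a list of 2 entries, a list of its own where there are three numbers: the shift along the tool's x, y, z in cm, then the turn about the tool's z in rad. A call has 1 to 12 rows; each row shifts and turns the commanded pose from where the row before left it, along the tool's axes as they then stand; what a row does not reach is not made up. A row lasts 1/12 s, in which the tool goes at most 41.7 mm and 7.16 degrees, less where a joint would pass 70% of its speed; a pose out of reach is approached as far as the arm can. A call is refused whole if a number of a shift passes 4.17 or a number of a turn 0.125, either way. A call with a gripper value outside its range is refused whole. OPENING is the closure in counts, from 0 (fully open) to 255 (shut), set as the call begins (- or left out, the last holds). The fingers move at their own pace and stop on an object; the grip force is fixed at half the most. Time passes only in rows, so rows that do not move let the fingers close. It gives the time, the measured TCP pose, the force, the opening and the grip force at its end, in the units of the state.
- env.sense(): the state, without advancing time (a new reading comes with each control period).
- read_camera(name): name is "scene" or "side" or "wrist"; returns a dict with "color" (400x640x3 uint8, red, green, blue), "camera_matrix" (3x3 intrinsics, pixels), "origin" and "orientation" of the camera in the world. Camera axes: x right, y down, z forward; pixel columns grow to the right and rows downward; lengths in m; the calibration is good to about 2 mm. A picture is of the moment at which its call begins. There is no depth.
- env.close_job(): hands the job in; it is judged then, once.
Trained networks look in a picture, given as the dict that the camera call returned (one of the last four; its "shot" number tells which), for a name from the list of things; names that differ only in an ending like _2 or _b are one class to them, and where a whole thing is asked for, a point or a joint stands for the part that bears it (a point fixed in the world has none). Each returns a list of dicts, best first, with "score" (0 to 1); they miss things now and then, are a little off and sometimes report something else, mostly with a low value. They report only what shows in the picture. A call takes as long as a camera call. They do not tell look-alikes from the thing itself.
- spotter.cut_out(query, picture): "pixels" (400x640 bool, what is visible of it) and "at" ([column, row] in pixels, amid what is visible of it).
The state is a dict: "clock": time; "qpos": joint angles; "dq": joint speeds; "tau": joint torques, N m; "eef_pos": TCP position; "ee_rot": TCP orientation; "force": force on the tool from outside, world axes, zero at the start; "ft_torque": the same for the moment, N m; "width": finger opening in m; "gripper_force": force on a finger pad.
Only numpy, scipy, OpenCV 4.12 (cv2) and the standard library are available. Lean on these libraries where they do the work, as an engineer would, in place of code of your own. Each camera call takes 0.05 s, during which the arm holds its last target. There are 200 camera calls.

## Task

Set the bearing housings up for inspection. Swing the clamp lever open, draw the setting rod out of the checking stand and lay it aside on the bench; then slide every housing off the open end of the storage bar and stand it upright in the stand's channel, between end bracket and headstock. Finally pass the rod in again through end bracket, all housings and headstock until its handle stops against the bracket, and swing the clamp lever fully back to lock it; leave the other things on the bench where they are.

Things in the scene. Friction and masses are not known exactly. Their poses are not given: they have to be found in the camera images.
- stand: Checking stand, fixed: steel bed 216 x 96 mm, its top 24 mm above the bench, an upright aluminium plate at each end. Origin on the bench; x axis along the bore line, from end bracket to headstock; z up. Bore line at y = 0, z = 60 mm. End bracket x = -104 to -90 mm, headstock x = 62 to 96 mm, both 70 mm wide, tops 86 and 90 mm above the bench, round through bores of 22 mm.
- entry (a point): Centre of the end bracket's bore at its outer face, where the rod goes in; axes as the stand's: x points into the bore.
- channel (a point): Centre of the channel for the housings, on the bed between end bracket and headstock; axes as the stand's. The channel is 152 mm long (x) and 68 mm wide at the bed between two side rails 9 mm high that lean outwards. Up to three housings fit one behind another, bores along x, e.g. centred at x = -50, 0 and 50 mm of this point.
- head_bore (a point): Centre of the headstock's bore at the face towards the housings; axes as the stand's.
- rack: Storage bar, fixed: grey cast foot 14 mm high and post 50 mm wide, 94 mm high, carrying a steel bar of 16 mm diameter, fixed at the post and free at the other end. Origin on the bench under the post; x axis along the bar to its open end, z up. Bar axis at y = 0, 66 mm above the bench, from the post's face at x = 13 mm to x = 188 mm.
- bar_end (a point): Open end of the storage bar, on its axis; axes as the rack's: x points off the bar.
- housing_1: Bearing housing (pillow block, dark cast metal): 42 mm long along the bore (x), foot 62 mm wide, 10 mm high; body 46 mm wide (y), flat sided up to 48 mm, round top at 59 mm. Bore 26 mm through along x, centre 36 mm above the underside. Origin centre of underside, z up. 0.2 to 0.4 kg, ends alike. Two or three hang on the storage bar, about 10 mm apart; an absent one is None.
- housing_2: Another bearing housing, same as housing_1.
- housing_3: Another bearing housing, same as housing_1.
- rod: Setting rod, at the start home in the stand: steel shaft 18 mm in diameter, 206 mm long, tapered tip (9 mm), lock groove 180 to 196 mm from the shoulder; square black handle 32 x 32 mm, 36 mm long. Origin on the axis at the shoulder between shaft and handle; x axis to the tip. 0.17 to 0.3 kg, balance near x = 50 mm. Home, the shoulder touches the end bracket (origin at point entry).
- rod_handle (a point): Middle of the rod's square handle, on the rod's axis.
- clamp (a joint): Angle of the clamp lever on top of the headstock, rad: 0 = locked, pointing along the stand's +y; it turns about the vertical towards the stand's +x; 1.57 = stop, open. Stays where it is left, needs 1 to 2 N at its end. It moves a lock pin that drops into the rod's groove; the pin is clear of the bore above about 1.2 rad and cannot go down unless the rod is home or absent.
- clamp_end (a point): Top of the clamp lever's round end knob (16 mm across, 96 to 112 mm above the bench), 60 mm from the lever's vertical axis, which is at x = 84 mm, y = 0 of the stand. The lever bar is 11 mm wide, 97 to 107 mm above the bench.
- microscope: Measuring microscope standing upright, cream body, black top, 210 mm tall, foot 52 mm in diameter; origin under its foot. Not to be disturbed.
- ring_gauge: Steel ring gauge lying flat, 68 mm across, 18 mm high; origin at its underside. Not to be disturbed.
- caliper: Steel caliper lying flat, 160 mm long; origin at its underside. Not to be disturbed.
- cleaner: White bottle of cleaner, 54 mm in diameter, 150 mm tall; origin at its underside. Not to be disturbed.
Mind the look-alikes: they are no part of the job. There is more than one size of the rod; the one meant has the size given above.

How it is judged:
On the way, in this order (a step that is already met when the one before it is completed fails the run):
1. the setting rod is drawn out of the stand ((x of rod in the frame of stand below -0.3 m or y of rod in the frame of stand above 0.09 m or y of rod in the frame of stand below -0.09 m or z of rod in the frame of stand above 0.13 m)), for 0.2 s.
2. every housing is off the storage bar and stands in the channel of the checking stand (x of housing_1 in the frame of stand between -0.072 and 0.044 m and y of housing_1 in the frame of stand between -0.005 and 0.005 m and z of housing_1 in the frame of stand between 0.02 and 0.028 m and angle between each of housing_1, housing_2, housing_3's own z axis and vertical below 0.08 rad and angle between the x axis of each of housing_1, housing_2, housing_3 and the x axis of stand, either way round below 0.12 rad and x of housing_2 in the frame of stand between -0.072 and 0.044 m and y of housing_2 in the frame of stand between -0.005 and 0.005 m and z of housing_2 in the frame of stand between 0.02 and 0.028 m and x of housing_3 in the frame of stand between -0.072 and 0.044 m and y of housing_3 in the frame of stand between -0.005 and 0.005 m and z of housing_3 in the frame of stand between 0.02 and 0.028 m), for 0.2 s.
3. the setting rod is through the end bracket, the housings and the headstock, its handle against the bracket (x of rod in the frame of stand between -0.112 and -0.098 m and y of rod in the frame of stand between -0.005 and 0.005 m and z of rod in the frame of stand between 0.054 and 0.066 m and angle between the x axis of rod and the x axis of stand, either way round below 0.06 rad), for 0.2 s.
4. the clamp lever is swung back to locked (value of joint clamp below 0.3 rad), for 0.2 s.
At the end, for the whole second after the job is handed in: Every housing upright on the bed in the channel (within 5 mm sideways, 4 mm height, 5 deg tilt, 7 deg turn); the rod through bracket, housings and headstock, shoulder within 6 mm of the bracket, axis within 5 mm of the bore line; the clamp lever within 0.3 rad of locked; all at rest (all of step 2 and all of step 3 and value of joint clamp below 0.3 rad and linear speed of each of housing_1, housing_2, housing_3, rod below 0.02 m/s); the robot touches nothing.
It fails at once if the measuring microscope is pushed or knocked more than 25 mm from its place (distance of microscope from where it was at the start of the episode above 0.025 m).
It fails at once if the ring gauge is pushed or knocked more than 25 mm from its place (distance of ring_gauge from where it was at the start of the episode above 0.025 m).
It fails at once if the caliper is pushed or knocked more than 25 mm from its place (distance of caliper from where it was at the start of the episode above 0.025 m).
It fails at once if the bottle is pushed or knocked more than 25 mm from its place (distance of cleaner from where it was at the start of the episode above 0.025 m).
Of housing_1, housing_2, housing_3 only 2 to 3 are there at a start; the rules pass over those that are not, and their reading is None.
At some moment in a run one of rod may be knocked a few centimetres aside while the robot is not near it.
Once in a run the grip may slacken for a moment while it holds something.
It also fails if it takes over 208 s, if anything falls off the work surface, if the arm or the gripper's body presses on something with over 40 N, if the wrist force passes 120 N, or if a joint passes its speed limit or range.

## Working session

There is one attempt and no reset: what is moved stays moved. The work goes in short steps, Python scripts to look and compute and a shell command to move; the robot and the scene stay as the last step left them, time stands still between calls to the robot, and variables do not carry over. Pictures are saved under pics/ and viewed, at most 14 in all, crops included, and the job is handed in when it is done.

```bash
ls; mkdir -p pics; python3 - <<'E'
from workcell import env, read_camera, spotter
import cv2,numpy as np
print(env.sense())
for c in ["scene","side","wrist"]:
    p=read_camera(c); cv2.imwrite(f"pics/{c}0.png",p["color"][:,:,::-1])
    print(c,p["camera_matrix"].tolist(),p["origin"],p["orientation"])
    if c!="wrist":
      for q in ["stand","rack","housing_1","rod","rod_handle","clamp","clamp_end","microscope","ring_gauge","caliper","cleaner"]:
        r=spotter.cut_out(q,p); print(q,[(round(d["score"],2),[int(v) for v in d["at"]],int(d["pixels"].sum())) for d in r[:5]])
print(env.sense()["clock"])
E
```

```text
pics
{'clock': 0.0, 'qpos': array([ 1.11990692e+00,  1.59076166e-01,  1.59824442e+00,  1.84467429e-05,
        1.38622020e+00, -2.10102099e-01]), 'dq': array([-0.00071188,  0.00046352, -0.00042777, -0.00048852,  0.00021895,
        0.0005538 ]), 'tau': array([ 2.13577419e-03, -3.95983815e+01, -3.31445861e+01,  2.51756219e-04,
        7.97270302e-03, -1.23666351e-05]), 'eef_pos': array([0.13686258, 0.55784511, 0.23029558]), 'ee_rot': array([-3.77241920e-01, -3.11820543e+00,  2.88466884e-03]), 'force': array([-0.482166  ,  0.12840528,  0.05426238]), 'ft_torque': array([-0.02884937, -0.01347434, -0.01553023]), 'gripper_force': 0.0, 'width': 0.0850873987698699}
scene [[373.16994962660317, 0.0, 312.6681383655942], [0.0, 373.16994962660317, 203.48273926238372], [0.0, 0.0, 1.0]] [ 1.20243633 -0.03023621  1.00245272] [-1.836783   -1.83219359  0.60865898]
stand [(0.86, [341, 240], 2157)]
rack [(0.81, [401, 195], 766), (0.45, [321, 235], 457)]
housing_1 [(0.87, [353, 192], 280), (0.56, [367, 193], 323)]
rod [(0.74, [318, 231], 435), (0.6, [221, 169], 195), (0.59, [360, 299], 344)]
rod_handle [
[... 587 characters left out ...]
.82, [241, 163], 554)]
housing_1 [(0.67, [247, 167], 326), (0.63, [271, 187], 453), (0.55, [254, 178], 314)]
rod [(0.85, [322, 350], 635), (0.67, [351, 194], 431), (0.5, [366, 157], 280)]
rod_handle [(0.91, [356, 195], 492), (0.7, [317, 353], 577), (0.61, [368, 159], 271)]
clamp [(0.63, [268, 186], 475), (0.58, [311, 149], 100)]
clamp_end [(0.68, [415, 336], 905)]
microscope []
ring_gauge [(0.9, [409, 209], 301)]
caliper [(0.83, [414, 339], 925)]
cleaner [(0.63, [284, 115], 591), (0.27, [328, 184], 2103)]
wrist [[307.1564090803177, 0.0, 324.2548268756883], [0.0, 307.1564090803177, 196.72485658503962], [0.0, 0.0, 1.0]] [0.07037278 0.57473853 0.37408886] [2.29180734 1.79725042 0.25111283]
1.25
```

View pics/scene0.png

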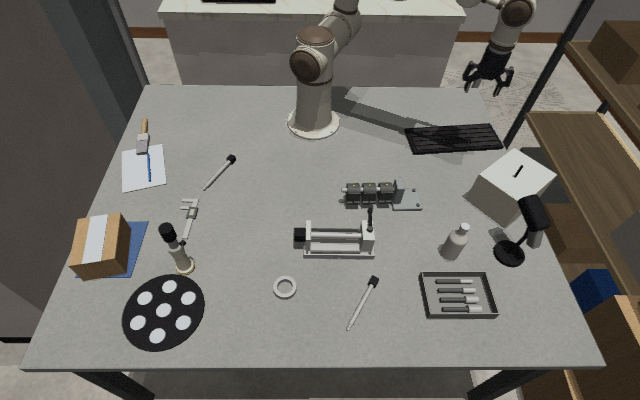

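View pics/side0.png

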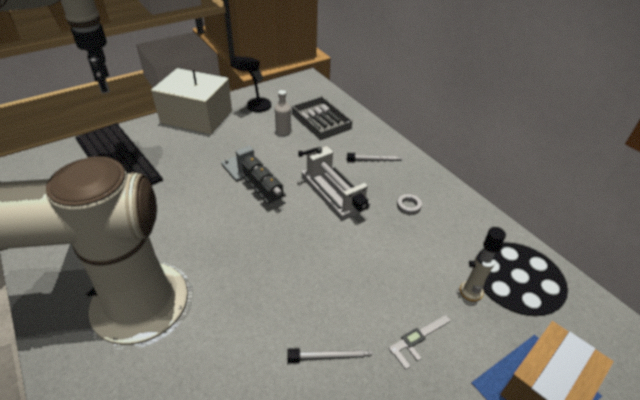

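```bash
cat > h.py <<'E'
import numpy as np, cv2
from scipy.spatial.transform import Rotation as Ro
from scipy.optimize import least_squares
from workcell import env, read_camera, spotter
def Rm(o): 
    o=np.array(o,float); return o if o.shape==(3,3) else Ro.from_rotvec(o).as_matrix()
def ray(p,uv,z):
    K=p["camera_matrix"];R=Rm(p["orientation"]);o=np.array(p["origin"])
    d=R@np.linalg.inv(K)@np.array([uv[0],uv[1],1.0]); return o+d*(z-o[2])/d[2]
def proj(p,X):
    K=p["camera_matrix"];R=Rm(p["orientation"]);o=np.array(p["origin"])
    c=(np.atleast_2d(X)-o)@R; c=c@np.array(K).T; return c[:,:2]/c[:,2:]
def T(pose,X):
    x,y,a=pose; X=np.atleast_2d(np.array(X,float)); c,s=np.cos(a),np.sin(a)
    return np.c_[x+c*X[:,0]-s*X[:,1], y+s*X[:,0]+c*X[:,1], X[:,2]]
def fit(obs,p0):
    # obs: list of (picture, local xyz (m), uv)
    f=lambda q: np.concatenate([proj(p,T(q,X))[0]-np.array(uv) for p,X,uv in obs])
    r=least_squares(f,p0,loss="soft_l1",f_scale=2); return r.x, f(r.x).reshape(-1,2).round(1)
def snap(c,name=None,box=None,k=1):
    p=read_camera(c)
    if name:
        im=p["color"][:,:,::-1]
        if box: im=im[box[1]:box[3],box[0]:box[2]]
        cv2.imwrite(f"pics/{name}.png",cv2.resize(im,None,fx=k,fy=k,interpolation=cv2.INTER_CUBIC))
    return p
def yaw_tool():  # direction of tool y in world
    R=Rm(env.sense()["ee_rot"]); return np.arctan2(R[1,1],R[0,1])
def plan(*wps):
    """waypoints (x,y,z[,closing-line world yaw]): prints tool shifts cm (after the turn) and the turn"""
    s=env.sense(); P=np.array(s["eef_pos"]); a=yaw_tool()
    for w in wps:
        b=a
        if len(w)>3: b=a+(w[3]-a+np.pi/2)%np.pi-np.pi/2
        y=np.array([np.cos(b),np.sin(b),0]); z=np.array([0,0,-1.]); x=np.cross(y,z)
        d=np.array(w[:3])-P
        print("turn %.3f shift cm x %.2f y %.2f z %.2f"%(-(b-a),100*d@x,100*d@y,100*d@z))
        P=np.array(w[:3]);a=b
E
python3 - <<'E'
from h import *
s=snap("scene"); d=snap("side")
print("scene bracket base",ray(s,(304,257),0),"headstock",ray(s,(375,257),0))
for n,u in dict(handle=(299,236)).items(): print(n,ray(s,u,.06))
print("rack end",ray(s,(343,193),.066),"post",ray(s,(396,190),.08))
for n,u in dict(micro=(185,267),ring=(285,288),cal=(188,214),clean=(453,255),rodA0=(232,157),rodA1=(204,189),rodB0=(375,279),rodB1=(348,329)).items(): print(n,ray(s,u,0.01).round(3))
print("side handle",ray(d,(361,202),.06),"ring",ray(d,(409,204),.018),"micro",ray(d,(472,292),0))
print(yaw_tool())
plan((0.42,0.1,0.30,np.pi/2))
E
```

```text
scene bracket base [ 0.63204118 -0.03349163  0.        ] headstock [0.63168608 0.18447509 0.        ]
handle [ 0.59464097 -0.04864709  0.06      ]
rack end [0.43222722 0.09228251 0.066     ] post [0.43010297 0.26310366 0.08      ]
micro [ 0.672 -0.385  0.01 ]
ring [ 0.739 -0.087  0.01 ]
cal [ 0.478 -0.414  0.01 ]
clean [0.63  0.423 0.01 ]
rodA0 [ 0.216 -0.303  0.01 ]
rodA1 [ 0.371 -0.38   0.01 ]
rodB0 [0.711 0.174 0.01 ]
rodB1 [0.857 0.085 0.01 ]
side handle [ 0.58755155 -0.05299853  0.06      ] ring [ 0.7266588  -0.09710132  0.018     ] micro [ 6.67283688e-01 -3.90512467e-01 -1.11022302e-16]
1.3299768992108156
turn -0.241 shift cm x -28.28 y -45.84 z -6.87
```

```bash
python3 -m inch '[[[0,0,0],0.121],[[0,0,0],0.121],[[0,0,0],0.121],[[0,0,0],0.121],[[0,0,0],0.121],[[0,0,0],0.121],[[0,0,0],0.121],[[0,0,0],0.121],[[0,0,0],0.121],[[0,0,0],0.121],[[0,0,0],0.12]]' 
python3 -m inch '[[[-3.3,2.33,-0.43],0],[[-3.3,2.33,-0.43],0],[[-3.3,2.33,-0.43],0],[[-3.3,2.33,-0.43],0],[[-3.3,2.33,-0.43],0],[[-3.3,2.33,-0.43],0],[[-3.3,2.33,-0.43],0],[[-3.3,2.33,-0.43],0],[[-3.3,2.33,-0.43],0],[[-3.3,2.33,-0.43],0],[[-3.3,2.33,-0.43],0],[[-3.3,2.33,-0.43],0]]'
python3 -m inch '[[[-3.3,2.33,-0.43],0],[[-3.3,2.33,-0.43],0],[[-3.3,2.33,-0.43],0],[[-3.3,2.33,-0.43],0],[[0,0,0],0],[[0,0,0],0]]'
python3 - <<'E'
from h import *
print(env.sense()["eef_pos"],yaw_tool(),env.sense()["qpos"])
p=snap("wrist","w1"); np.savez("w1.npz",**p)
cv2.imwrite("pics/w1.png",cv2.resize(p["color"][100:360,120:520,::-1],None,fx=2,fy=2))
print(p["origin"],p["orientation"])
q=proj(p,[[.59,.075,.06],[.43,.2,.066]]);print(q)
E
```

```text
clock: 2.27
eef_pos: [0.1371, 0.5584, 0.2313]
ee_rot: [-2.228, -2.215, -0.0]
force: [0.2, -0.0, 0.6]
width: 0.0852
gripper_force: 0.0
clock: 3.27
eef_pos: [0.4175, 0.1605, 0.2834]
ee_rot: [2.221, 2.221, 0.001]
force: [0.8, 0.6, -0.0]
width: 0.0854
gripper_force: 0.0
clock: 3.77
eef_pos: [0.5106, 0.0287, 0.3]
ee_rot: [-2.225, -2.217, 0.0]
force: [0.2, 0.4, 0.2]
width: 0.0856
gripper_force: 0.0
[0.51062393 0.02872223 0.30001663] -0.0034428148678798125 [-1.80539928e-01 -4.70554860e-02  1.67613492e+00  1.42401508e-04
  1.51292023e+00 -1.77105339e-01]
[0.51139715 0.09778503 0.44281024] [ 2.86486591e+00 -4.84470017e-03  3.56626344e-04]
[[388.5701921  128.69883753]
 [248.97438381  12.19357781]]
```

View pics/w1.png

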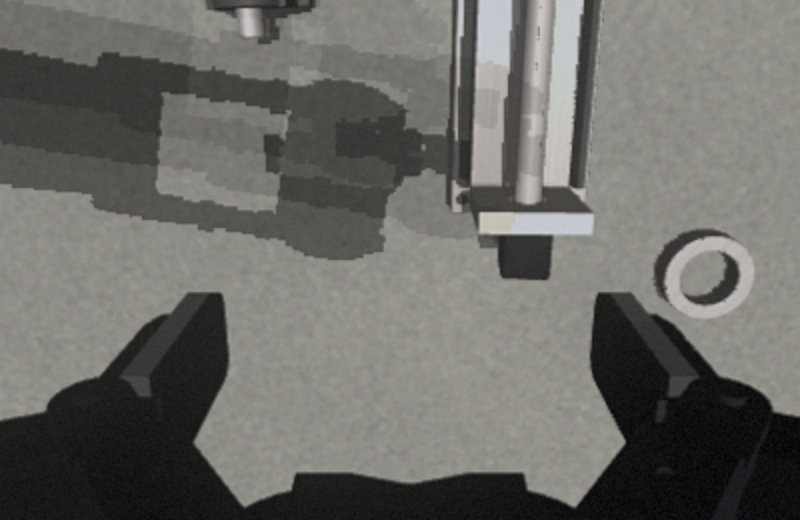

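```bash
python3 -m inch '[[[4,0,0],0],[[4,0,0],0],[[4,0,0],0],[[2,0,0],0],[[0,0,0],0],[[0,0,0],0]]'
python3 - <<'E'
from h import *
p=snap("wrist"); np.savez("w2.npz",**{k:np.array(v) for k,v in p.items()})
cv2.imwrite("pics/w2.png",cv2.resize(p["color"][0:280,160:480,::-1],None,fx=2,fy=2,interpolation=cv2.INTER_CUBIC))
print(p["origin"])
E
```

```text
clock: 4.32
eef_pos: [0.5087, 0.1723, 0.3]
ee_rot: [-2.217, -2.226, 0.001]
force: [0.0, -0.5, 1.0]
width: 0.085
gripper_force: 0.0
[0.50897295 0.2413767  0.44280067]
```

View pics/w2.png

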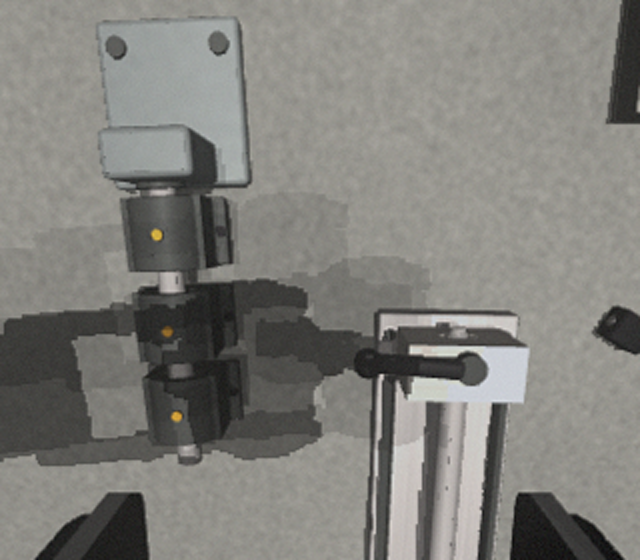

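```bash
cat > m.py <<'E'
from h import *
w1=dict(np.load("w1.npz")); w2=dict(np.load("w2.npz"))
A=lambda u,v:(120+u/2,100+v/2); B=lambda u,v:(160+u/2,v/2)
obs=[(w1,(-.090,.035,.086),A(475,212)),(w1,(-.104,.035,.086),A(479,234)),(w1,(-.104,-.035,.086),A(593,234)),(w1,(-.09,-.035,.086),A(592,212)),
(w2,(.108,.048,.024),B(377,312)),(w2,(.108,-.048,.024),B(518,313)),(w2,(.062,-.035,.09),B(526,402)),(w2,(.096,-.035,.09),B(526,347)),
(w1,(-.14,.016,.076),A(499,277)),(w1,(-.14,-.016,.076),A(551,277)),(w2,(.084,.06,.112),B(367,362)),(w2,(.084,0,.11),B(468,368))]
S,r=fit(obs,(.59,.075,1.57)); print("stand",S.round(4));print(r.tolist())
obs=[(w2,(-.013,-.025,.094),B(99,127)),(w2,(-.013,.025,.094),B(191,127)),(w2,(.013,.025,.094),B(191,180)),(w2,(.013,-.025,.094),B(103,180)),(w2,(.188,0,.066),B(190,457))]
Rk,r=fit(obs,(.43,.25,-1.57)); print("rack",Rk.round(4));print(r.tolist())
for n,(u,v) in zip("123",[(156,235),(167,332),(177,416)]):
    X=ray(w2,B(u,v),.084); c,s=np.cos(Rk[2]),np.sin(Rk[2]); d=X[:2]-Rk[:2]; print(n,X.round(4),"rack x,y",(c*d[0]+s*d[1]).round(4),(-s*d[0]+c*d[1]).round(4))
np.save("S.npy",S);np.save("R.npy",Rk)
E
python3 m.py; python3 - <<'E'
from h import *
S=np.load("S.npy")
print("pivot",T(S,(.084,0,0)),"end",T(S,(.084,.06,0)),"yaw",yaw_tool())
s=snap("scene","s1",(280,160,440,290),5)
q=proj(s,np.vstack([T(S,(-.104,0,.06)),T(S,(.062,0,.09)),T(S,(.084,.06,.112)),T(np.load("R.npy"),(.188,0,.066))])); print(q.round(1), ((q-[280,160])*5).round())
E
```

```text
stand [0.5893 0.0751 1.5568]
[[1.0, -0.8], [-1.4, -0.9], [-1.6, -0.4], [-0.0, -0.2], [0.2, -2.6], [-0.0, -1.8], [-2.4, -0.4], [0.6, -0.7], [1.3, 1.4], [0.0, 1.7], [-0.4, 4.8], [2.7, 2.3]]
rack [ 0.4124  0.2744 -1.5412]
[[-1.3, 0.5], [0.2, -0.8], [2.3, -1.1], [-0.2, 0.1], [-0.5, 2.7]]
1 [0.4117 0.2321 0.084 ] rack x,y 0.0423 -0.002
2 [0.4142 0.1766 0.084 ] rack x,y 0.0978 -0.0011
3 [0.4168 0.1245 0.084 ] rack x,y 0.15 -0.0001
pivot [[0.59044051 0.15907553 0.        ]] end [[0.5304464  0.15991606 0.        ]] yaw 0.0023707655308390103
[[305.6 234.1]
 [362.  229.3]
 [368.7 208.7]
 [341.  189.6]] [[128. 370.]
 [410. 347.]
 [443. 243.]
 [305. 148.]]
```

View pics/s1.png

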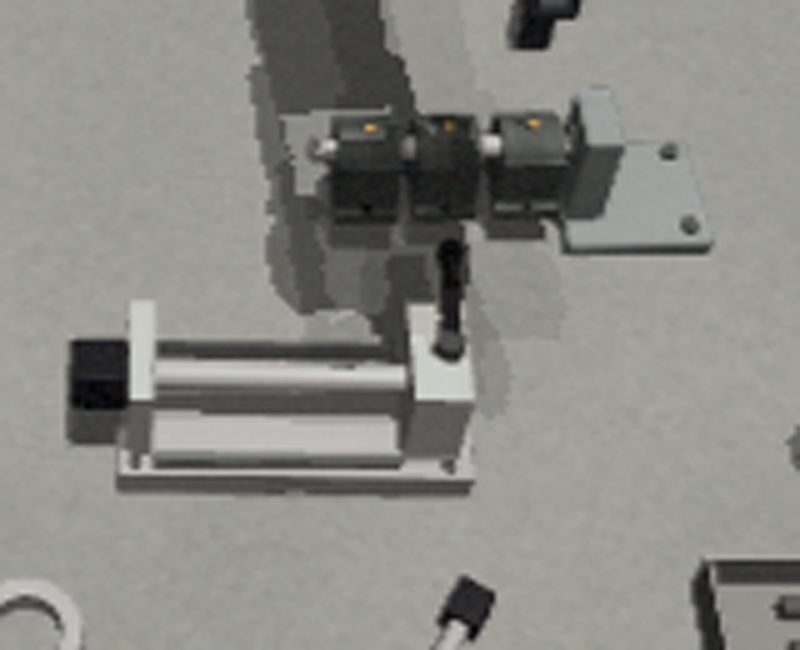

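```bash
python3 -m inch '[[[-2.6,1.85,0],0],[[-2.6,1.85,0],0],[[0,0,3],0],[[0,0,3],0],[[0,0,3],0],[[0,0,3],0],[[0,0,3],0],[[0,0,3],0],[[0,0,1.5],0],[[0,0,1],0],[[0,0,0],0],[[0,0,0],0]]' 255
python3 -m inch '[[[1.2,0,0],0],[[1.2,0,0],0],[[0.8,-0.25,0],0],[[0.8,-0.25,0],0],[[0.9,0.07,0],0],[[0.9,0.07,0],0],[[0.9,0.53,0],0],[[0.9,0.53,0],0],[[0.57,0.9,0],0],[[0.57,0.9,0],0],[[0,0.4,0],0],[[0,0,0],0]]'
python3 -m inch '[[[0,-1.5,0],0],[[0,-2,0],0],[[0,0,-3],0],[[0,0,-3],0],[[0,0,-3],0],[[0,0,-3],0],[[0,0,0],0]]'
python3 - <<'E'
from h import *
s=snap("scene","s2",(280,160,440,290),4); d=env.sense(); print(d["eef_pos"],d["width"])
S=np.load("S.npy")
print("yaw",yaw_tool(),"handle",T(S,(-.122,0,.06)), "drawn",T(S,(-.45,0,.06)))
E
```

```text
clock: 5.42
eef_pos: [0.5473, 0.1178, 0.0957]
ee_rot: [2.222, 2.22, 0.0]
force: [0.1, -0.6, -0.1]
width: 0.0001
gripper_force: 0.0
clock: 6.42
eef_pos: [0.5725, 0.207, 0.0942]
ee_rot: [-2.215, -2.217, 0.012]
force: [-14.9, -1.2, 9.8]
width: -0.0001
gripper_force: 7.7
clock: 7.0
eef_pos: [0.5451, 0.2075, 0.2228]
ee_rot: [2.216, 2.217, 0.018]
force: [0.7, 0.0, 0.8]
width: 0.0002
gripper_force: 0.0
[0.54386757 0.20722508 0.21962056] -0.00027303885209992287
yaw 0.00032264595137724677 handle [[ 0.58755468 -0.04690425  0.06      ]] drawn [[ 0.58295976 -0.37487207  0.06      ]]
```

View pics/s2.png

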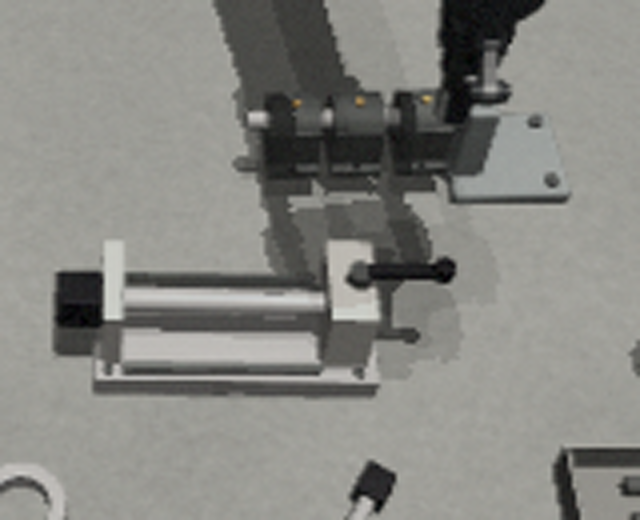

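```bash
python3 -m inch '[[[0,0,0],0.014],[[-3.6,0.63,0],0],[[-3.6,0.63,0],0],[[-3.6,0.63,0],0],[[-3.6,0.63,0],0],[[-3.6,0.63,0],0],[[-3.6,0.63,0],0],[[-3.6,0.63,0],0],[[0,0,2],0],[[0,0,3],0],[[0,0,0],0],[[0,0,0],0]]' 0
python3 - <<'E'
from h import *
p=snap("wrist","w3",(200,60,460,360),2)
S=np.load("S.npy"); h=T(S,(-.122,0,.06))[0]; plan((h[0],h[1],.049,S[2]-np.pi/2))
q=proj(p,T(S,[(-.14,.016,.076),(-.14,-.016,.076),(-.104,.016,.076),(-.104,-.016,.076),(-.104,.035,.086),(-.104,-.035,.086)])); print(((q-[200,60])*2).round().tolist())
E
```

```text
clock: 8.05
eef_pos: [0.5793, -0.0459, 0.1617]
ee_rot: [-2.233, -2.201, 0.005]
force: [-0.1, -0.2, 0.4]
width: 0.0851
gripper_force: 0.0
turn 0.000 shift cm x -0.07 y 0.68 z 11.50
[[229.0, 330.0], [310.0, 330.0], [228.0, 241.0], [312.0, 241.0], [175.0, 247.0], [367.0, 247.0]]
```

View pics/w3.png

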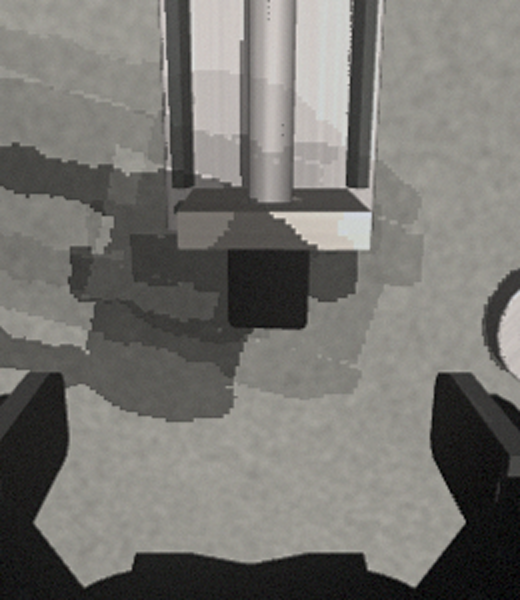

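```bash
python3 -m inch '[[[-0.05,0.68,0],0],[[0,0,2],0],[[0,0,2],0],[[0,0,2],0],[[0,0,2],0],[[0,0,2],0],[[0,0,1.5],0],[[0,0,0],0],[[0,0,0],0]]'
python3 -m inch '[[[0,0,0],0],[[0,0,0],0],[[0,0,0],0],[[0,0,0],0],[[0,0,0],0],[[0,0,0],0],[[0,0,0],0],[[0,0,0],0]]' 255
python3 -m inch '[[[-1,0,0],0],[[-2,0,0],0],[[-2,0,0],0],[[-2,0,0],0],[[-2,0,0],0],[[-2,0,0],0],[[0,0,0],0],[[0,0,0],0]]'
```

```text
clock: 8.85
eef_pos: [0.5891, -0.0471, 0.0509]
ee_rot: [2.236, 2.206, 0.001]
force: [0.8, 0.7, 0.6]
width: 0.0858
gripper_force: 0.0
clock: 9.52
eef_pos: [0.5886, -0.0475, 0.0513]
ee_rot: [2.236, 2.206, 0.0]
force: [-2.3, 0.7, 4.5]
width: 0.0307
gripper_force: 62.2
clock: 10.18
eef_pos: [0.5869, -0.1586, 0.0505]
ee_rot: [2.238, 2.203, -0.0]
force: [-0.4, -2.1, 0.6]
width: 0.0308
gripper_force: 61.6
```

```bash
python3 -m inch '[[[-3,0,0],0],[[-3,0,0],0],[[-3,0,0],0],[[-3,0,0],0],[[0,0,0],0],[[0,0,0],0],[[0,0,0],0]]'
python3 -m inch '[[[0,-2.65,0],0],[[0,-2.65,0],0],[[0,-2.65,0],0],[[0,-2.65,0],0],[[2.4,0,0],0],[[2.4,0,0],0],[[0,0,1.5],0],[[0,0,1.5],0],[[0,0,0.8],0],[[0,0,0],0],[[0,0,0],0]]'
python3 - <<'E'
from h import *
p=snap("side","d1",(240,120,460,300),3.5);print(env.sense()["eef_pos"],env.sense()["force"])
E
```

```text
clock: 10.77
eef_pos: [0.5847, -0.2757, 0.0493]
ee_rot: [-2.235, -2.205, -0.0]
force: [0.2, -0.8, -2.2]
width: 0.0309
gripper_force: 61.2
clock: 11.68
eef_pos: [0.4796, -0.2269, 0.0119]
ee_rot: [-2.235, -2.206, 0.0]
force: [-0.2, 0.3, -1.9]
width: 0.0306
gripper_force: 61.3
[ 0.48005167 -0.22755616  0.0124529 ] [ 0.47858066  0.30069406 -3.23720929]
```

View pics/d1.png

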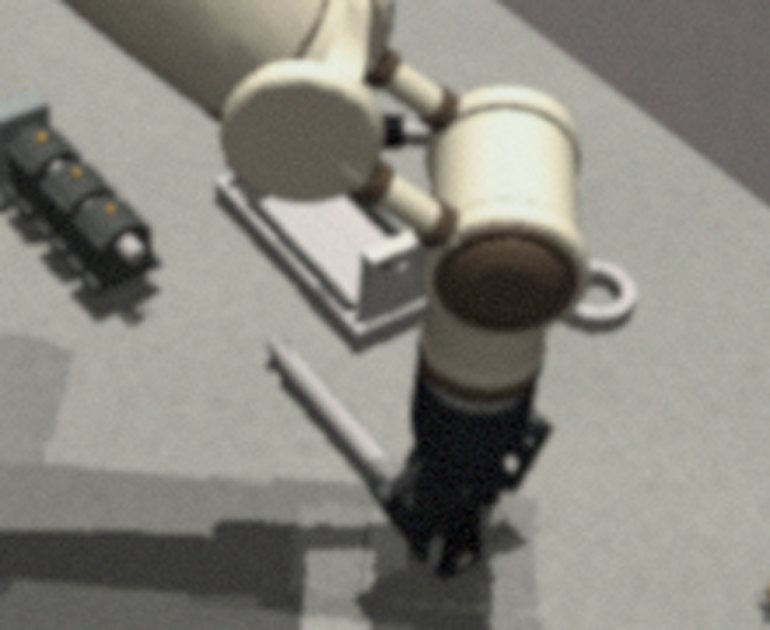

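```bash
python3 -m inch '[[[0,0,0.3],0],[[0,0,0.2],0],[[0,0,0.1],0],[[0,0,0],0]]'
python3 -m inch '[[[0,0,0],0],[[0,0,0],0],[[0,0,0],0],[[0,0,0],0],[[0,0,0],0],[[0,0,-1],0],[[0,0,-3],0],[[0,0,-3],0],[[0,0,-4],0],[[0,0,-4],0],[[0,0,-4],0],[[0,0,0],0]]' 0
python3 -m inch '[[[0,0,0],-0.044],[[3.65,-0.7,0],0],[[3.65,-0.7,0],0],[[3.65,-0.7,0],0],[[3.65,-0.7,0],0],[[3.65,-0.7,0],0],[[3.65,-0.7,0],0],[[3.65,-0.7,0],0],[[3.65,-0.7,0],0],[[3.65,-0.7,0],0],[[0,0,0],0],[[0,0,0],0]]'
python3 - <<'E'
from h import *
p=snap("wrist","w4",(160,60,480,360),2); np.savez("w4.npz",**{k:np.array(v) for k,v in p.items()})
print(env.sense()["eef_pos"],yaw_tool())
R=np.load("R.npy"); X=[(.188,0,.066),(.15,0,.084),(.0978,0,.084),(.0423,0,.084),(.188,0,.074)]
print(((proj(p,T(R,X))-[160,60])*2).round().tolist())
E
```

```text
clock: 12.07
eef_pos: [0.4807, -0.2286, 0.0092]
ee_rot: [2.236, 2.206, 0.0]
force: [-7.5, 6.1, 19.7]
width: 0.0305
gripper_force: 64.3
clock: 13.07
eef_pos: [0.4839, -0.231, 0.2065]
ee_rot: [2.225, 2.194, 0.003]
force: [0.8, -1.1, 1.0]
width: 0.0852
gripper_force: 0.0
clock: 14.07
eef_pos: [0.4064, 0.1, 0.1964]
ee_rot: [2.183, 2.259, 0.001]
force: [0.1, -0.6, -0.1]
width: 0.0855
gripper_force: 0.0
[0.40689899 0.09883381 0.19642382] 0.031964629131946226
[[351.0, 284.0], [353.0, 210.0], [355.0, 80.0], [358.0, -77.0], [351.0, 289.0]]
```

View pics/w4.png

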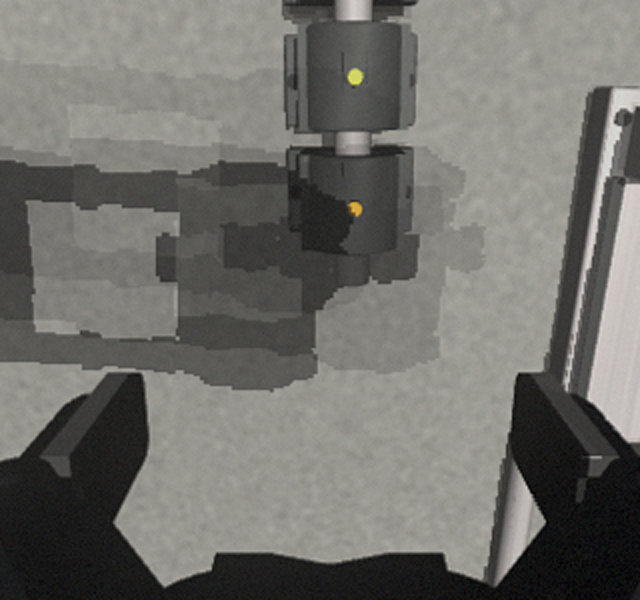

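```bash
python3 -m inch '[[[1.27,0.53,1],0],[[1.27,0.53,2],0],[[0,0,2],0],[[0,0,2],0],[[0,0,2],0],[[0,0,2],0],[[0,0,2],0],[[0,0,2],0],[[0,0,0],0],[[0,0,0],0]]'
python3 -c "
from h import *
print(env.sense()['eef_pos'],yaw_tool())
R=np.load('R.npy');t=T(R,(.15,0,.046))[0];plan((*t,R[2]+np.pi/2))"
```

```text
clock: 14.95
eef_pos: [0.4164, 0.1231, 0.0456]
ee_rot: [-2.189, -2.251, 0.003]
force: [0.5, 0.4, 0.6]
width: 0.0851
gripper_force: 0.0
[0.41637174 0.12307469 0.04563224] 0.027900171200936182
turn -0.002 shift cm x 0.14 y 0.05 z -0.04
```

```bash
python3 -m inch '[[[0,0,0],0],[[0,0,0],0],[[0,0,0],0],[[0,0,0],0],[[0,0,0],0],[[0,0,0],0]]' 255
python3 -m inch '[[[0,0,-0.45],0],[[0,0,0],0],[[-0.5,0,0],0],[[-1.4,0,0],0],[[-1.4,0,0],0],[[-1.4,0,0],0],[[-1.4,0,0],0],[[-1.4,0,0],0],[[0,0,0],0],[[0,0,0],0]]'
python3 - <<'E'
from h import *
p=snap("scene","s3",(280,160,440,290),4)
S=np.load('S.npy');t=T(S,(.036,0,.11))[0];plan((*t,S[2]-np.pi/2))
E
```

```text
clock: 15.45
eef_pos: [0.4178, 0.1241, 0.0476]
ee_rot: [2.186, 2.254, 0.002]
force: [-1.5, -1.1, 6.3]
width: 0.0453
gripper_force: 60.8
clock: 16.28
eef_pos: [0.4187, 0.0489, 0.0504]
ee_rot: [-2.189, -2.252, 0.0]
force: [0.1, -0.0, -2.4]
width: 0.045
gripper_force: 62.4
turn 0.043 shift cm x 6.41 y 17.02 z -5.97
```

View pics/s3.png

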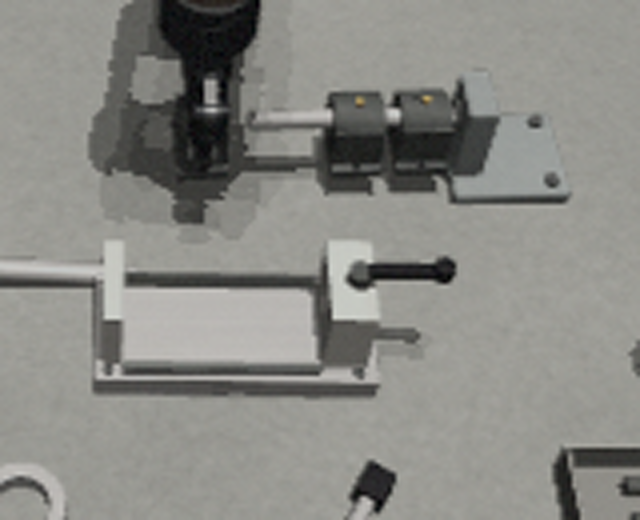

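```bash
python3 -m inch '[[[0,0,-2],0],[[0,0,-2],0],[[0,0,-2],0],[[0,0,0],0.043],[[1.24,3.4,0],0],[[1.24,3.4,0],0],[[1.24,3.4,0],0],[[1.24,3.4,0],0],[[1.24,3.4,0],0],[[0,0,0],0],[[0,0,0],0]]'
python3 - <<'E'
from h import *
p=snap("wrist"); e=env.sense();print(e["eef_pos"],e["width"],e["force"])
S=np.load('S.npy');t=T(S,(.034,0,.0475))[0];plan((*t,S[2]-np.pi/2))
s=snap("scene"); r=spotter.cut_out("rod",s)
for d in r: print(d["score"],d["at"],ray(s,d["at"],.012).round(3))
E
```

```text
clock: 17.25
eef_pos: [0.5902, 0.1105, 0.1092]
ee_rot: [-2.233, -2.208, 0.002]
force: [-1.1, -0.3, -3.6]
width: 0.0459
gripper_force: 41.2
[0.58909408 0.11010909 0.1093595 ] 0.04557036597874295 [-1.29107249 -0.86407326 -4.43193504]
turn 0.003 shift cm x -0.10 y 0.07 z 6.19
0.83 [361.9, 297.5] [0.769 0.13  0.012]
0.58 [260.8, 224.7] [ 0.521 -0.173  0.012]
0.58 [220.6, 170.7] [ 0.287 -0.334  0.012]
```

```bash
python3 -m inch '[[[0,0,0],0],[[0,0,0],0],[[0,0,0],0],[[0,0,0],0]]' 255
python3 - <<'E'
from h import *
p=snap("side","d2",(240,90,400,220),4.5); e=env.sense();print(e["eef_pos"],e["width"],e["force"])
E
```

```text
clock: 17.73
eef_pos: [0.5896, 0.1089, 0.111]
ee_rot: [2.236, 2.206, 0.0]
force: [-0.0, 0.1, -3.4]
width: 0.0453
gripper_force: 67.3
[0.58966355 0.10897475 0.11089918] 0.045026772948274264 [-0.26188418 -0.75702271 -3.8303313 ]
```

View pics/d2.png

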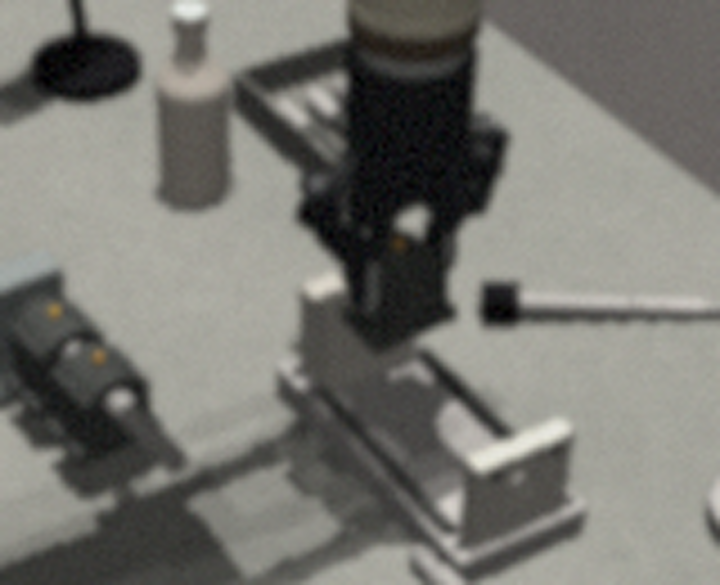

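```bash
python3 -m inch '[[[0,0,1.5],0],[[0,0,2],0],[[0,0,1.5],0],[[0,0,0.4],0],[[0,0,0.3],0],[[0,0,0],0],[[0,0,0],0]]'; python3 -m inch '[[[0,0,0.3],0],[[0,0,0.2],0],[[0,0,0],0],[[0,0,0],0]]'; python3 -m inch '[[[0,0,0.2],0],[[0,0,0],0],[[0,0,0],0]]'
```

```text
clock: 18.37
eef_pos: [0.5907, 0.1091, 0.0547]
ee_rot: [2.235, 2.206, 0.002]
force: [-0.1, 0.6, -3.6]
width: 0.0449
gripper_force: 67.3
clock: 18.7
eef_pos: [0.5898, 0.1091, 0.0487]
ee_rot: [-2.236, -2.207, 0.0]
force: [-0.0, 0.2, -2.4]
width: 0.0453
gripper_force: 67.3
clock: 18.95
eef_pos: [0.5902, 0.1091, 0.0479]
ee_rot: [2.235, 2.207, 0.0]
force: [-3.0, -0.8, 5.7]
width: 0.0448
gripper_force: 67.7
```

```bash
cat >> h.py <<'E'
def dots(p):
    hsv=cv2.cvtColor(p["color"],cv2.COLOR_RGB2HSV); m=cv2.inRange(hsv,(12,140,60),(35,255,255))
    n,_,st,c=cv2.connectedComponentsWithStats(m); return [(c[i].round(1),int(st[i,4])) for i in range(1,n) if st[i,4]>=5]
def loc(pose,X):
    d=np.array(X[:2])-pose[:2]; c,s=np.cos(pose[2]),np.sin(pose[2]); return np.array([c*d[0]+s*d[1],-s*d[0]+c*d[1]])
E
python3 -m inch '[[[0,0,0],0],[[0,0,0],0],[[0,0,0],0],[[0,0,0],0],[[0,0,-1],0],[[0,0,-3],0],[[0,0,-4],0],[[0,0,-4],0],[[0,0,0],0],[[0,0,0],0]]' 0
python3 - <<'E'
from h import *
S=np.load('S.npy');R=np.load('R.npy')
p=snap("wrist"); 
for d in dots(p): X=ray(p,d[0],.083); print(d,X.round(4),"stand",loc(S,X).round(4),"rack",loc(R,ray(p,d[0],.084)).round(4))
plan((*T(R,(.0978,0,.17))[0],R[2]+np.pi/2))
E
```

```text
clock: 19.78
eef_pos: [0.5924, 0.1091, 0.1711]
ee_rot: [2.232, 2.203, 0.009]
force: [0.2, 0.5, -1.4]
width: 0.0853
gripper_force: 0.0
(array([47.2, 27.2]), 92) [0.4096 0.2336 0.083 ] stand [0.1559 0.1818] rack [ 0.041  -0.0032]
(array([ 70.1, 113.1]), 70) [0.4117 0.1779 0.083 ] stand [0.1004 0.179 ] rack [ 0.0964 -0.0028]
(array([323.1, 200. ]), 29) [0.5929 0.1099 0.083 ] stand [ 0.0348 -0.0032] rack [0.1695 0.1756]
turn -0.043 shift cm x 7.27 y -17.32 z -0.18
```

```bash
python3 -m inch '[[[0,0,0],-0.043],[[1.45,-3.46,0],0],[[1.45,-3.46,0],0],[[1.45,-3.46,0],0],[[1.45,-3.46,0],0],[[1.45,-3.46,0],0],[[0,0,0],0],[[0,0,0],0],[[0,0,0],0]]'
python3 - <<'E'
from h import *
S=np.load('S.npy');R=np.load('R.npy')
p=snap("wrist"); 
for d in dots(p): X=ray(p,d[0],.083); print(d,"stand",loc(S,X).round(4),"rack",loc(R,ray(p,d[0],.084)).round(4))
plan((*T(R,(.0975,0,.17))[0],R[2]+np.pi/2),(*T(R,(.0975,0,.046))[0],R[2]+np.pi/2))
E
```

```text
clock: 20.58
eef_pos: [0.4147, 0.1762, 0.1659]
ee_rot: [-2.187, -2.255, 0.001]
force: [0.3, -0.8, 0.0]
width: 0.0856
gripper_force: 0.0
(array([322.5, 127.6]), 54) stand [0.155  0.1791] rack [ 0.0417 -0.0013]
(array([323.7, 201.9]), 49) stand [0.0994 0.1758] rack [ 0.0972 -0.0004]
(array([537.4, 285.7]), 55) stand [ 0.0344 -0.0052] rack [0.1697 0.1767]
turn -0.000 shift cm x 0.09 y -0.00 z -0.37
turn -0.000 shift cm x 0.00 y 0.00 z 12.40
```

```bash
python3 -m inch '[[[0.05,0,2],0],[[0,0,2],0],[[0,0,2],0],[[0,0,2],0],[[0,0,2],0],[[0,0,2],0],[[0,0,0],0],[[0,0,0],0]]'
python3 -m inch '[[[0,0,0],0],[[0,0,0],0],[[0,0,0],0],[[0,0,0],0],[[0,0,0],0],[[0,0,0],0]]' 255
python3 -m inch '[[[0,0,-0.4],0],[[0,0,0],0],[[-0.5,0,0],0],[[-1.6,0,0],0],[[-1.6,0,0],0],[[-1.6,0,0],0],[[-1.6,0,0],0],[[-1.6,0,0],0],[[-1.6,0,0],0],[[-1.6,0,0],0],[[-1.2,0,0],0],[[0,0,0],0]]'
python3 - <<'E'
from h import *
S=np.load('S.npy');R=np.load('R.npy')
p=snap("scene"); 
for d in dots(p): X=ray(p,d[0],.084); print(d,X.round(3),"stand",loc(S,X).round(4),"rack",loc(R,X).round(4))
plan((*T(S,(-.014,0,.11))[0],S[2]-np.pi/2))
print(env.sense()["width"],loc(R,env.sense()["eef_pos"]))
E
```

```text
clock: 21.3
eef_pos: [0.4146, 0.1763, 0.0458]
ee_rot: [-2.188, -2.252, 0.004]
force: [0.5, 0.4, 0.4]
width: 0.0856
gripper_force: 0.0
clock: 21.8
eef_pos: [0.4157, 0.1769, 0.0481]
ee_rot: [2.187, 2.254, 0.002]
force: [-2.7, -1.0, 5.9]
width: 0.0457
gripper_force: 60.8
clock: 22.8
eef_pos: [0.4186, 0.046, 0.0505]
ee_rot: [2.19, 2.252, -0.001]
force: [-0.4, 0.2, -2.4]
width: 0.0452
gripper_force: 62.0
(array([147.4,  31.9]), 172) [-0.541 -0.786  0.084] stand [-0.8772  1.1183] rack [ 1.0321 -0.9846]
(array([473.8,  36.1]), 159) [-0.542  0.784  0.084] stand [0.6929 1.1415] rack [-0.5375 -0.9393]
(array([528.8,  36.8]), 315) [-0.543  1.054  0.084] stand [0.963  1.1455] rack [-0.8075 -0.9316]
(array([133.2,  35.2]), 5) [-0.509 -0.844  0.084] stand [-0.9347  1.0854] rack [ 1.091  -0.9542]
(array([466.2,  38.2]), 5) [-0.522  0.741  0.084] stand [0.6505 1.1202] rack [-0.4942 -0.9199]
turn 0.042 shift cm x 1.64 y 17.05 z -5.96
0.045243888546979534 [ 0.22746384 -0.00076626]
```

```bash
python3 -m inch '[[[0,0,-2],0],[[0,0,-2],0],[[0,0,-2],0],[[0,0,0],0.042],[[0.33,3.41,0],0],[[0.33,3.41,0],0],[[0.33,3.41,0],0],[[0.33,3.41,0],0],[[0.33,3.41,0],0],[[0,0,0],0],[[0,0,0],0],[[0,0,0],0]]'
python3 - <<'E'
from h import *
S=np.load('S.npy')
e=env.sense();print(e["eef_pos"],e["width"],e["force"]); plan((*T(S,(-.014,0,.0495))[0],S[2]-np.pi/2))
E
```

```text
clock: 23.85
eef_pos: [0.588, 0.063, 0.1097]
ee_rot: [-2.232, -2.208, 0.002]
force: [-1.0, -0.1, -3.3]
width: 0.0455
gripper_force: 63.3
[0.58800767 0.06303585 0.10967628] 0.0455404786370864 [-1.04803691 -0.06323346 -3.26394068]
turn 0.003 shift cm x -0.19 y 0.11 z 6.02
```

```bash
python3 -m inch '[[[-0.2,0.15,1.5],0.003],[[0,0,2],0],[[0,0,1.5],0],[[0,0,0.6],0],[[0,0,0.4],0],[[0,0,0],0],[[0,0,0],0]]'; python3 -m inch '[[[0,0,0.1],0],[[0,0,0.1],0],[[0,0,0],0],[[0,0,0],0]]'
```

```text
clock: 24.43
eef_pos: [0.591, 0.0604, 0.0516]
ee_rot: [2.237, 2.204, 0.001]
force: [-0.2, 0.3, -2.5]
width: 0.0454
gripper_force: 63.3
clock: 24.77
eef_pos: [0.5909, 0.0603, 0.0489]
ee_rot: [2.238, 2.204, 0.001]
force: [-0.0, -0.4, -2.8]
width: 0.0451
gripper_force: 63.3
```

```bash
python3 -m inch '[[[0,-0.1,0.15],0],[[0,0,0.1],0],[[0,0,0],0],[[0,0,0],0]]'; python3 -m inch '[[[0,0,0],0],[[0,0,0],0],[[0,0,0],0],[[0,0,0],0],[[0,0,-1],0],[[0,0,-3],0],[[0,0,-4],0],[[0,0,-4],0],[[0,0,0],0],[[0,0,0],0],[[0,0,0],0]]' 0
python3 - <<'E'
from h import *
S=np.load('S.npy');R=np.load('R.npy')
p=snap("wrist"); 
for d in dots(p): X=ray(p,d[0],.083); print(d,"stand",loc(S,X).round(4),"rack",loc(R,ray(p,d[0],.084)).round(4))
plan((*T(R,(.0423,0,.17))[0],R[2]+np.pi/2))
E
```

```text
clock: 25.1
eef_pos: [0.591, 0.0603, 0.0485]
ee_rot: [2.237, 2.204, 0.002]
force: [-1.6, 0.6, 9.9]
width: 0.0455
gripper_force: 63.7
clock: 26.02
eef_pos: [0.5896, 0.0604, 0.1663]
ee_rot: [2.238, 2.205, 0.0]
force: [0.7, 0.7, 0.6]
width: 0.0854
gripper_force: 0.0
(array([326.7, 136.5]), 55) stand [ 0.0355 -0.0031] rack [0.169  0.1755]
(array([326.3, 202.6]), 50) stand [-0.0146 -0.0028] rack [0.2188 0.1731]
turn -0.045 shift cm x 17.68 y -17.00 z -0.50
```

```bash
python3 -m inch '[[[0,0,0],-0.045],[[2.53,-2.43,0],0],[[2.53,-2.43,0],0],[[2.53,-2.43,0],0],[[2.53,-2.43,0],0],[[2.53,-2.43,0],0],[[2.53,-2.43,0],0],[[2.53,-2.43,0],0],[[0,0,0],0],[[0,0,0],0]]'
python3 - <<'E'
from h import *
S=np.load('S.npy');R=np.load('R.npy')
p=snap("wrist"); 
for d in dots(p): X=ray(p,d[0],.083); print(d,"stand",loc(S,X).round(4),"rack",loc(R,ray(p,d[0],.084)).round(4))
plan((*T(R,(.0423,0,.046))[0],R[2]+np.pi/2))
E
```

```text
clock: 26.9
eef_pos: [0.4123, 0.2329, 0.1644]
ee_rot: [-2.183, -2.257, 0.005]
force: [0.2, -0.8, -0.9]
width: 0.0855
gripper_force: 0.0
(array([323.5, 204.6]), 48) stand [0.1542 0.1792] rack [ 0.0423 -0.0014]
(array([514.9, 390.7]), 42) stand [-0.0173 -0.0059] rack [0.2209 0.1752]
turn 0.002 shift cm x -0.00 y 0.01 z 11.88
```

```bash
python3 -m inch '[[[0,0,2],0],[[0,0,2],0],[[0,0,2],0],[[0,0,2],0],[[0,0,2],0],[[0,0,1.8],0],[[0,0,0],0],[[0,0,0],0]]'
python3 -m inch '[[[0,0,0],0],[[0,0,0],0],[[0,0,0],0],[[0,0,0],0],[[0,0,0],0],[[0,0,0],0]]' 255
python3 -m inch '[[[0,0,-0.4],0],[[0,0,0],0],[[-0.5,0,0],0],[[-1.6,0,0],0],[[-1.6,0,0],0],[[-1.6,0,0],0],[[-1.6,0,0],0],[[-1.6,0,0],0],[[-1.6,0,0],0],[[-1.6,0,0],0],[[-1.6,0,0],0],[[-1.6,0,0],0]]'
python3 -m inch '[[[-1.6,0,0],0],[[-1.6,0,0],0],[[-0.5,0,0],0],[[0,0,0],0],[[0,0,0],0]]'
python3 - <<'E'
from h import *
S=np.load('S.npy');R=np.load('R.npy')
plan((*T(S,(-.064,-.001,.125))[0],S[2]-np.pi/2))
print(env.sense()["width"],loc(R,env.sense()["eef_pos"]))
E
```

```text
clock: 27.62
eef_pos: [0.4141, 0.2311, 0.047]
ee_rot: [-2.189, -2.252, 0.004]
force: [0.3, 0.0, 0.7]
width: 0.0853
gripper_force: 0.0
clock: 28.12
eef_pos: [0.4138, 0.2323, 0.049]
ee_rot: [-2.187, -2.254, 0.002]
force: [-4.5, -1.3, 6.2]
width: 0.0457
gripper_force: 59.9
clock: 29.12
eef_pos: [0.4186, 0.0823, 0.0519]
ee_rot: [2.188, 2.254, -0.0]
force: [0.9, -0.4, -3.6]
width: 0.0459
gripper_force: 61.9
clock: 29.53
eef_pos: [0.4198, 0.0465, 0.052]
ee_rot: [-2.189, -2.253, -0.0]
force: [-0.7, 0.2, -3.9]
width: 0.0455
gripper_force: 61.9
turn 0.043 shift cm x -3.30 y 17.00 z -7.30
0.04551102478117233 [0.22805579 0.00064952]
```

```bash
python3 -m inch '[[[0,0,-2.3],0],[[0,0,-2.3],0],[[0,0,-2.3],0],[[0,0,0],0.043],[[-0.66,3.4,0],0],[[-0.66,3.4,0],0],[[-0.66,3.4,0],0],[[-0.66,3.4,0],0],[[-0.66,3.4,0],0],[[0,0,0],0],[[0,0,0],0],[[0,0,0],0]]'
python3 - <<'E'
from h import *
S=np.load('S.npy')
e=env.sense();print(e["eef_pos"],e["width"],e["force"]); plan((*T(S,(-.064,-.001,.052))[0],S[2]-np.pi/2))
E
```

```text
clock: 30.53
eef_pos: [0.5886, 0.0123, 0.1202]
ee_rot: [-2.233, -2.207, 0.002]
force: [-0.8, 0.1, -4.4]
width: 0.0454
gripper_force: 63.6
[0.58857234 0.01226673 0.12021592] 0.04540448563882543 [-0.83113838  0.06546209 -4.44931601]
turn 0.002 shift cm x -0.12 y 0.08 z 6.82
```

```bash
python3 -m inch '[[[-0.1,0.05,2],0.002],[[0,0,2],0],[[0,0,2],0],[[0,0,0.6],0],[[0,0,0],0],[[0,0,0],0]]'; python3 -m inch '[[[0,0,0.2],0],[[0,0,0.15],0],[[0,0,0],0],[[0,0,0],0]]'
```

```text
clock: 31.03
eef_pos: [0.5897, 0.0106, 0.0558]
ee_rot: [2.237, 2.205, 0.0]
force: [-0.2, -0.2, -2.8]
width: 0.0456
gripper_force: 63.7
clock: 31.37
eef_pos: [0.5904, 0.0101, 0.0522]
ee_rot: [2.238, 2.204, 0.001]
force: [-0.3, 0.6, -4.1]
width: 0.0457
gripper_force: 63.7
```

```bash
python3 -m inch '[[[0,0,0.2],0],[[0,0,0.1],0],[[0,0,0],0],[[0,0,0],0]]';python3 -m inch '[[[0,0,0.1],0],[[0,0,0],0],[[0,0,0],0]]'
```

```text
clock: 31.7
eef_pos: [0.5905, 0.0101, 0.0504]
ee_rot: [2.238, 2.205, 0.0]
force: [-5.5, 1.1, 8.6]
width: 0.0456
gripper_force: 64.6
clock: 31.95
eef_pos: [0.5905, 0.0101, 0.0503]
ee_rot: [2.237, 2.205, -0.0]
force: [-7.4, 1.0, 13.5]
width: 0.0453
gripper_force: 65.3
```

```bash
python3 -m inch '[[[0,0,-0.15],0],[[0,-0.25,0],0],[[0,0,0.15],0],[[0,0,0],0],[[0,0,0],0]]';python3 -m inch '[[[0,0,0.1],0],[[0,0,0],0],[[0,0,0],0]]'
```

```text
clock: 32.37
eef_pos: [0.5894, 0.0099, 0.0503]
ee_rot: [2.236, 2.203, 0.004]
force: [-1.6, 1.6, 12.0]
width: 0.0454
gripper_force: 63.8
clock: 32.62
eef_pos: [0.5895, 0.0099, 0.0502]
ee_rot: [2.236, 2.203, 0.003]
force: [-4.7, 1.3, 17.5]
width: 0.0452
gripper_force: 63.8
```

```bash
python3 -m inch '[[[0,0,-0.15],0],[[0,0,0],0],[[0,0,0],0],[[0,0,0],0],[[0,0,0],0],[[0,0,-1],0],[[0,0,-3],0],[[0,0,-4],0],[[0,0,-4],0],[[0,0,0],0],[[0,0,0],0],[[0,0,0],0]]' 0
python3 -m inch '[[[0.3,0,0],0],[[0,0,0],0],[[0,0,0],0]]'
python3 - <<'E'
from h import *
S=np.load('S.npy');R=np.load('R.npy')
p=snap("wrist","w5",(220,0,440,300),2) ;print(env.sense()["eef_pos"],env.sense()["qpos"])
for d in dots(p): X=ray(p,d[0],.083); print(d,"stand",loc(S,X).round(4))
q=proj(p,T(S,[(-.104,.035,.086),(-.104,-.035,.086),(.062,.035,.09),(.062,-.035,.09)])); print(((q-[220,0])*2).round().tolist())
s=snap("scene"); r=spotter.cut_out("rod",s)
for d in r:
    v,u=np.nonzero(d["pixels"]); pts=np.c_[u,v].astype(float); c=pts.mean(0); w=np.linalg.svd(pts-c,full_matrices=False)[2][0]; t=(pts-c)@w
    print(d["score"],"ends",[ray(s,c+w*k,.012).round(3).tolist() for k in (t.min(),t.max())])
E
```

```text
clock: 33.62
eef_pos: [0.5873, 0.0102, 0.1682]
ee_rot: [2.238, 2.205, 0.0]
force: [0.3, -0.3, -0.8]
width: 0.0854
gripper_force: 0.0
clock: 33.87
eef_pos: [0.5866, 0.0136, 0.1665]
ee_rot: [-2.236, -2.203, 0.003]
force: [0.8, 0.2, 0.0]
width: 0.0854
gripper_force: 0.0
[0.58681706 0.01344929 0.1667874 ] [-1.82788309e-01  2.46016650e-01  1.62671188e+00 -2.66528472e-05
  1.27129281e+00 -1.68010276e-01]
(array([330. , 140.3]), 56) stand [-0.014  -0.0029]
(array([328.4, 207.9]), 49) stand [-0.0657 -0.0019]
[[124.0, 509.0], [300.0, 509.0], [103.0, 42.0], [322.0, 41.0]]
0.78 ends [[0.523, -0.245, 0.012], [0.532, -0.034, 0.012]]
0.63 ends [[0.214, -0.298, 0.012], [0.356, -0.374, 0.012]]
0.59 ends [[0.705, 0.174, 0.012], [0.858, 0.084, 0.012]]
```

View pics/w5.png

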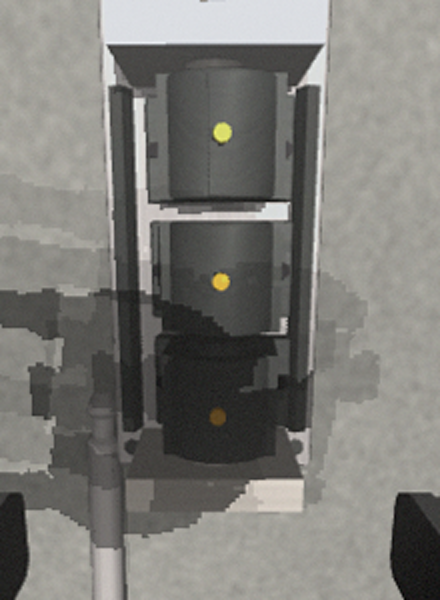

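```bash
python3 -m inch '[[[-3.2,-0.9,0],0],[[-3.2,-0.9,0],0],[[-3.2,-0.9,0],0],[[-3.2,-0.9,0],0],[[-3.2,-0.9,0],0],[[-3.2,-0.9,0],0],[[-3.2,-0.9,0],0],[[0,0,0],0],[[0,0,0],0],[[0,0,0],0]]'
python3 - <<'E'
from h import *
p=snap("wrist","w6"); e=env.sense();print(e["eef_pos"],yaw_tool()); np.savez("w6.npz",**{k:np.array(v) for k,v in p.items()})
for q in ["rod","rod_handle"]:
  for d in spotter.cut_out(q,p)[:2]:
    m=d["pixels"].astype(np.uint8); v,u=np.nonzero(m); pts=np.c_[u,v].astype(np.float32); r=cv2.minAreaRect(pts); print(q,d["score"],len(u),r)
v,u=np.nonzero(cv2.cvtColor(p["color"],cv2.COLOR_RGB2GRAY)<45); print(len(u))
im=p["color"][:,:,::-1]; cv2.imwrite("pics/w6.png",cv2.resize(im[:320,160:480],None,fx=1.85,fy=1.85))
E
```

```text
clock: 34.85
eef_pos: [0.5212, -0.2095, 0.1679]
ee_rot: [-2.238, -2.204, -0.0]
force: [0.1, 0.4, 0.2]
width: 0.0855
gripper_force: 0.0
[ 0.52133435 -0.20896243  0.16788758] -0.014372892285180426
rod 0.76 4816 ((329.5, 109.0), (218.0, 33.0), 90.0)
rod_handle 0.94 4887 ((329.5, 109.0), (218.0, 33.0), 90.0)
rod_handle 0.65 1850 ((89.49594116210938, 280.2431640625), (113.01195526123047, 32.308441162109375), 14.349332809448242)
57015
```

View pics/w6.png

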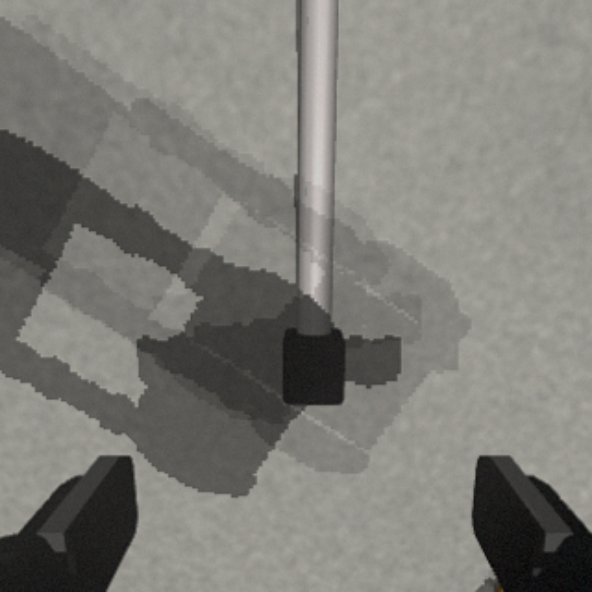

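```bash
python3 - <<'E'
from h import *
p=dict(np.load("w6.npz")); k=1.85
f=lambda u,v,z: ray(p,(160+u/k,v/k),z)
a=f(318,0,.011); b=f(315,300,.015); d=a-b; print("axis",a,b,"yaw",np.arctan2(d[1],d[0]))
yw=np.arctan2(d[1],d[0])
r=f(313.5,404,.032); fr=f(313.5,330,.0); print("rear top",r,"front",fr)
c=r[:2]+.018*np.array([np.cos(yw),np.sin(yw)]); print("handle centre",c)
plan((c[0],c[1],.010,yw-np.pi/2))
E
```

```text
axis [ 0.53094886 -0.05007483  0.011     ] [ 0.5280781  -0.18959768  0.015     ] yaw 1.5502236731504764
rear top [ 0.52644496 -0.24125947  0.032     ] front [ 0.52734042 -0.20896264  0.        ]
handle centre [ 0.52681524 -0.22326328]
turn 0.007 shift cm x -1.45 y 0.56 z 15.80
```

```bash
python3 -m inch '[[[-1.45,0.56,1],0.007],[[0,0,2.5],0],[[0,0,2.5],0],[[0,0,2.5],0],[[0,0,2.5],0],[[0,0,2],0],[[0,0,1.5],0],[[0,0,1],0],[[0,0,0.2],0],[[0,0,0],0],[[0,0,0],0]]'
python3 -m inch '[[[0,0,0],0],[[0,0,0],0],[[0,0,0],0],[[0,0,0],0],[[0,0,0],0],[[0,0,0],0],[[0,0,0],0]]' 255
python3 -m inch '[[[0,0,-2],0],[[0,0,-2],0],[[0,0,-2],0],[[0,0,-2],0],[[0,0,-2],0],[[0,0,0],0],[[0,0,0],0]]'
```

```text
clock: 35.92
eef_pos: [0.5275, -0.2246, 0.0122]
ee_rot: [2.244, 2.196, 0.001]
force: [-0.3, 1.1, 0.1]
width: 0.0854
gripper_force: 0.0
clock: 36.5
eef_pos: [0.5269, -0.2247, 0.0117]
ee_rot: [2.245, 2.196, 0.0]
force: [-1.7, 0.1, 5.0]
width: 0.0311
gripper_force: 61.1
clock: 37.08
eef_pos: [0.5269, -0.2247, 0.1112]
ee_rot: [2.245, 2.196, 0.0]
force: [0.1, -0.2, -2.2]
width: 0.0307
gripper_force: 60.4
```

```bash
python3 -m inch '[[[0,0,-0.4],-0.007],[[0,2.95,0],0],[[0,2.95,0],0],[[1,0,0],0],[[1,0,0],0],[[0,0,0],0],[[0,0,0],0],[[0,0,0],0]]'
python3 - <<'E'
from h import *
S=np.load('S.npy'); S[0]+=.0006; np.save("S.npy",S)
plan((*T(S,(-.280,0,.09))[0],S[2]-np.pi/2)); print(env.sense()["eef_pos"],env.sense()["force"])
for c in ("side","scene"):
    p=snap(c)
    for z in (.118,): print(c,[proj(p,T(S,(x,0,z)))[0].round(1).tolist() for x in (-.262,-.06)])
    for d in spotter.cut_out("rod",p)[:3]:
        v,u=np.nonzero(d["pixels"]); r=cv2.minAreaRect(np.c_[u,v].astype(np.float32)); print(d["score"],cv2.boxPoints(r).round(0).tolist())
E
```

```text
clock: 37.75
eef_pos: [0.585, -0.2052, 0.1147]
ee_rot: [-2.237, -2.204, 0.001]
force: [0.4, -0.0, -3.3]
width: 0.0309
gripper_force: 60.7
turn -0.001 shift cm x 0.03 y 0.09 z 2.47
[ 0.58501628 -0.20521501  0.11471387] [ 0.36251236 -0.0337584  -3.29935098]
side [[396.8, 217.7], [347.9, 171.0]]
0.9 [[287.0, 348.0], [372.0, 348.0], [372.0, 363.0], [287.0, 363.0]]
0.81 [[345.0, 174.0], [358.0, 161.0], [416.0, 224.0], [403.0, 236.0]]
0.74 [[347.0, 152.0], [397.0, 152.0], [397.0, 161.0], [347.0, 161.0]]
scene [[250.7, 222.4], [320.9, 223.5]]
0.58 [[247.0, 216.0], [321.0, 216.0], [321.0, 228.0], [247.0, 228.0]]
```

Now level the rod on the bracket's top.

```bash
python3 -m inch '[[[0,0.1,1],0],[[0,0,0.5],0],[[0,0,0],0],[[0,0,0],0]]'; python3 -m inch '[[[0,0,0.3],0],[[0,0,0],0],[[0,0,0],0]]'; python3 -m inch '[[[0,0,0.3],0],[[0,0,0],0],[[0,0,0],0]]';  python3 -m inch '[[[0,0,0.2],0],[[0,0,0],0],[[0,0,0],0]]'
```

```text
clock: 38.28
eef_pos: [0.5862, -0.205, 0.099]
ee_rot: [-2.237, -2.203, 0.001]
force: [0.1, 0.8, -2.6]
width: 0.0309
gripper_force: 60.6
clock: 38.53
eef_pos: [0.587, -0.2054, 0.0973]
ee_rot: [2.238, 2.204, 0.0]
force: [0.2, 0.1, -2.5]
width: 0.0307
gripper_force: 60.8
clock: 38.78
eef_pos: [0.5872, -0.2056, 0.0947]
ee_rot: [2.238, 2.204, 0.001]
force: [-1.1, -1.4, 2.4]
width: 0.0308
gripper_force: 61.2
clock: 39.03
eef_pos: [0.5872, -0.2057, 0.0925]
ee_rot: [2.238, 2.204, 0.0]
force: [-0.0, -2.7, 2.2]
width: 0.0304
gripper_force: 61.4
```

```bash
python3 -m inch '[[[0,0,0.2],0],[[0,0,0],0],[[0,0,0],0]]'; python3 -m inch '[[[0,0,0.1],0],[[0,0,0],0],[[0,0,0],0]]'; python3 -m inch '[[[0,0,-1.5],0],[[-2,0,0],0],[[-2,0,0],0],[[-2,0,0],0],[[0,0,1.5],0],[[0,0,1.5],0],[[0,0,0.9],0],[[0,0,0],0],[[0,0,0],0]]'
python3 - <<'E'
from h import *
S=np.load('S.npy')
plan((*T(S,(-.338,0,.055))[0],S[2]-np.pi/2)); print(env.sense()["eef_pos"],env.sense()["force"])
for c in ("side","scene"):
    p=snap(c); cv2.imwrite(f"pics/{c}9.png",p["color"][:,:,::-1])
    print(c,[proj(p,T(S,(x,0,.06)))[0].round(1).tolist() for x in (-.356,-.32,-.12)])
    for d in spotter.cut_out("rod",p)[:3]:
        v,u=np.nonzero(d["pixels"]); print(d["score"],cv2.boxPoints(cv2.minAreaRect(np.c_[u,v].astype(np.float32))).round(0).tolist())
E
```

```text
clock: 39.28
eef_pos: [0.587, -0.2055, 0.0901]
ee_rot: [2.238, 2.204, -0.0]
force: [-0.0, -3.4, 2.2]
width: 0.0308
gripper_force: 61.3
clock: 39.53
eef_pos: [0.5868, -0.2053, 0.0889]
ee_rot: [-2.238, -2.205, 0.0]
force: [-0.1, -3.6, 1.8]
width: 0.0306
gripper_force: 61.2
clock: 40.28
eef_pos: [0.5852, -0.2643, 0.0639]
ee_rot: [-2.235, -2.203, 0.001]
force: [0.2, -0.5, -1.9]
width: 0.031
gripper_force: 60.6
turn -0.000 shift cm x 0.14 y -0.01 z 0.89
[ 0.58519432 -0.26428364  0.06386166] [ 0.20181911 -0.51873689 -1.93163646]
side [[418.9, 259.6], [408.8, 249.5], [359.3, 200.1]]
0.8 [[287.0, 348.0], [371.0, 348.0], [371.0, 362.0], [287.0, 362.0]]
0.79 [[353.0, 202.0], [365.0, 191.0], [427.0, 253.0], [416.0, 264.0]]
0.57 [[347.0, 152.0], [401.0, 152.0], [401.0, 161.0], [347.0, 161.0]]
scene [[221.5, 233.1], [233.5, 233.2], [300.3, 234.2]]
0.65 [[345.0, 328.0], [372.0, 275.0], [379.0, 278.0], [352.0, 332.0]]
0.58 [[228.0, 226.0], [301.0, 226.0], [301.0, 236.0], [228.0, 236.0]]
```

```bash
python3 -m inch '[[[0,0,0.85],0],[[0,0,0],0],[[0,0,0],0]]'; python3 -m inch '[[[1,0,0],0],[[1,0,0],0],[[1,0,0],0],[[0,0,0],0],[[0,0,0],0]]'
```

```text
clock: 40.73
eef_pos: [0.5854, -0.2649, 0.0558]
ee_rot: [-2.237, -2.204, 0.0]
force: [0.1, -0.4, -3.0]
width: 0.0305
gripper_force: 60.6
clock: 41.15
eef_pos: [0.5865, -0.2342, 0.0567]
ee_rot: [-2.236, -2.207, 0.0]
force: [0.2, 0.3, -2.9]
width: 0.0307
gripper_force: 60.7
```

```bash
python3 - <<'E'
from h import *
S=np.load('S.npy'); e=env.sense()
plan((*T(S,(-.308,0,.055))[0],S[2]-np.pi/2)); print(e["eef_pos"],loc(S,e["eef_pos"]),e["force"],e["ft_torque"])
E
```

```text
turn 0.001 shift cm x 0.13 y -0.10 z 0.17
[ 0.58649482 -0.23420395  0.05665285] [-0.30930457 -0.00096416] [ 0.15942865  0.28965376 -2.86965661] [-0.19233657  0.01383864 -0.03093114]
```

```bash
python3 -m inch '[[[1,-0.05,0.1],0],[[1,0,0],0],[[1,0,0],0],[[0,0,0],0],[[0,0,0],0]]'; python3 -m inch '[[[1,0,0],0],[[1,0,0],0],[[1,0,0],0],[[0,0,0],0],[[0,0,0],0]]';
```

```text
clock: 41.57
eef_pos: [0.5864, -0.2044, 0.0555]
ee_rot: [-2.237, -2.206, 0.0]
force: [1.0, 0.1, -2.3]
width: 0.0308
gripper_force: 60.7
clock: 41.98
eef_pos: [0.5868, -0.1745, 0.0555]
ee_rot: [-2.236, -2.206, 0.0]
force: [-0.2, 0.5, -1.7]
width: 0.0308
gripper_force: 60.7
```

```bash
python3 -m inch '[[[1,0,0],0],[[1,0,0],0],[[1,0,0],0],[[0,0,0],0],[[0,0,0],0]]'; python3 -m inch '[[[1,0,0],0],[[1,0,0],0],[[1,0,0],0],[[0,0,0],0],[[0,0,0],0]]';
```

```text
clock: 42.4
eef_pos: [0.5872, -0.1445, 0.0555]
ee_rot: [-2.236, -2.206, 0.0]
force: [-0.2, -0.3, -2.5]
width: 0.0306
gripper_force: 60.7
clock: 42.82
eef_pos: [0.5877, -0.1145, 0.0555]
ee_rot: [-2.236, -2.206, 0.0]
force: [-0.4, 0.4, -2.7]
width: 0.0306
gripper_force: 60.7
```

```bash
python3 -m inch '[[[1,0,0],0],[[1,0,0],0],[[1,0,0],0],[[0.5,0,0],0],[[0,0,0],0],[[0,0,0],0]]'; python3 -m inch '[[[1,0,0],0],[[1,0,0],0],[[0.5,0,0],0],[[0,0,0],0],[[0,0,0],0]]'
```

```text
clock: 43.32
eef_pos: [0.5883, -0.0799, 0.0556]
ee_rot: [2.237, 2.206, -0.0]
force: [0.4, 0.6, -2.2]
width: 0.0309
gripper_force: 60.7
clock: 43.73
eef_pos: [0.5886, -0.0549, 0.0556]
ee_rot: [2.237, 2.206, -0.0]
force: [1.1, -0.7, -2.2]
width: 0.0308
gripper_force: 60.7
```

Going in freely; last 8 mm to the shoulder stop.

```bash
python3 -m inch '[[[0.5,0,0],0],[[0.2,0,0],0],[[0,0,0],0],[[0,0,0],0]]'; python3 -m inch '[[[0.1,0,0],0],[[0.1,0,0],0],[[0,0,0],0],[[0,0,0],0]]'
```

```text
clock: 44.07
eef_pos: [0.5888, -0.0483, 0.0556]
ee_rot: [-2.238, -2.205, -0.0]
force: [-0.5, 0.3, -2.3]
width: 0.0308
gripper_force: 60.7
clock: 44.4
eef_pos: [0.5888, -0.0483, 0.0557]
ee_rot: [2.236, 2.203, -0.003]
force: [-1.4, -6.8, -2.8]
width: 0.0308
gripper_force: 60.5
```

```bash
python3 -m inch '[[[0,0,0],0],[[0,0,0],0],[[0,0,0],0],[[0,0,0],0],[[0,0,0],0],[[0,0,-1],0],[[0,0,-3],0],[[0,0,-3],0],[[0,0,-4],0],[[0,0,0],0],[[0,0,0],0]]' 0
python3 -m inch '[[[3.65,0.59,0],0],[[3.65,0.59,0],0],[[3.65,0.59,0],0],[[3.65,0.59,0],0],[[3.65,0.59,0],0],[[3.65,0.59,0],0],[[3.65,0.59,0],0],[[0,0,0],0],[[0,0,0],0],[[0,0,0],0]]' 255
python3 - <<'E'
from h import *
S=np.load('S.npy'); plan((.630,.207,.095,0),(.597,.2122,.095),(.577,.2107,.095),(.5579,.1991,.095),(.546,.1785,.095),(.546,.174,.095))
p=snap("scene")
for d in spotter.cut_out("rod_handle",p)[:4]: print(d["score"],d["at"],proj(p,T(S,(-.122,0,.06))),ray(p,d["at"],.06))
E
```

```text
clock: 45.32
eef_pos: [0.5912, -0.0468, 0.17]
ee_rot: [2.233, 2.2, 0.006]
force: [-0.5, -0.4, -0.4]
width: 0.0854
gripper_force: 0.0
clock: 46.15
eef_pos: [0.6331, 0.2082, 0.1644]
ee_rot: [-2.237, -2.205, 0.003]
force: [-0.4, -0.4, -0.4]
width: 0.0001
gripper_force: 0.0
turn -0.015 shift cm x -0.12 y -0.31 z 6.94
turn -0.000 shift cm x 0.52 y -3.30 z 0.00
turn -0.000 shift cm x -0.15 y -2.00 z 0.00
turn -0.000 shift cm x -1.16 y -1.91 z 0.00
turn -0.000 shift cm x -2.06 y -1.19 z 0.00
turn -0.000 shift cm x -0.45 y 0.00 z 0.00
0.88 [365.9, 295.3] [[299.61026824 234.17944846]] [0.78333443 0.13394057 0.06      ]
0.57 [218.0, 169.5] [[299.61026824 234.17944846]] [ 0.32598675 -0.32909     0.06      ]
0.53 [299.4, 230.7] [[299.61026824 234.17944846]] [ 0.57564162 -0.04769856  0.06      ]
```

```bash
python3 -m inch '[[[-0.1,-0.3,0],-0.015],[[0,0,2],0],[[0,0,2],0],[[0,0,2],0],[[0,0,0.9],0],[[0,0,0],0],[[0,0,0],0]]'
python3 -m inch '[[[0.25,-1.1,0],0],[[0.27,-1.1,0],0],[[0,-1.1,0],0],[[-0.07,-1,0],0],[[-0.08,-1,0],0],[[-0.58,-0.95,0],0],[[-0.58,-0.96,0],0],[[-1,-0.6,0],0],[[-1.05,-0.6,0],0],[[-0.3,0,0],0],[[0,0,0],0]]'
python3 -m inch '[[[-0.3,0,0],0],[[0,0,0],0],[[0,0,0],0]]'
```

```text
clock: 46.83
eef_pos: [0.6308, 0.207, 0.0968]
ee_rot: [-2.222, -2.221, 0.001]
force: [0.1, 0.1, 0.3]
width: 0.0004
gripper_force: 0.0
clock: 47.75
eef_pos: [0.5479, 0.176, 0.0985]
ee_rot: [2.221, 2.219, 0.004]
force: [-0.0, 0.1, -0.6]
width: 0.0002
gripper_force: 0.0
clock: 48.0
eef_pos: [0.5479, 0.1757, 0.0983]
ee_rot: [-2.221, -2.221, -0.007]
force: [-2.8, 9.0, 4.9]
width: 0.0001
gripper_force: 4.2
```

```bash
python3 -m inch '[[[1.5,0,0],0],[[1,0,0],0],[[0,0,-3],0],[[0,0,-4],0],[[0,0,-4],0],[[3,0,-3],0],[[4,0,0],0],[[4,0,0],0],[[0,0,0],0],[[0,0,0],0],[[0,0,0],0]]'
python3 - <<'E'
from h import *
S=np.load('S.npy')
s=snap("scene","f1",(280,160,440,290),5); e=env.sense();print(e["clock"],e["eef_pos"],e["force"])
q=proj(s,T(S,[(.084,.06,.112),(-.104,0,.06),(-.14,0,.076)])); print(((q-[280,160])*5).round().tolist())
print(loc(S,(.4,.2)), [ (d,loc(S,ray(s,d[0],.083)).round(4)) for d in dots(s) if d[0][1]>100])
E
```

```text
clock: 48.92
eef_pos: [0.5467, 0.3076, 0.2356]
ee_rot: [2.22, 2.222, -0.002]
force: [-0.5, -0.5, 0.3]
width: 0.0
gripper_force: 0.0
48.9667 [0.54685672 0.30695011 0.23570824] [ 0.08365209  0.05001893 -0.95777581]
[[444.0, 244.0], [128.0, 371.0], [67.0, 356.0]]
[0.12224419 0.19159507] []
```

View pics/f1.png

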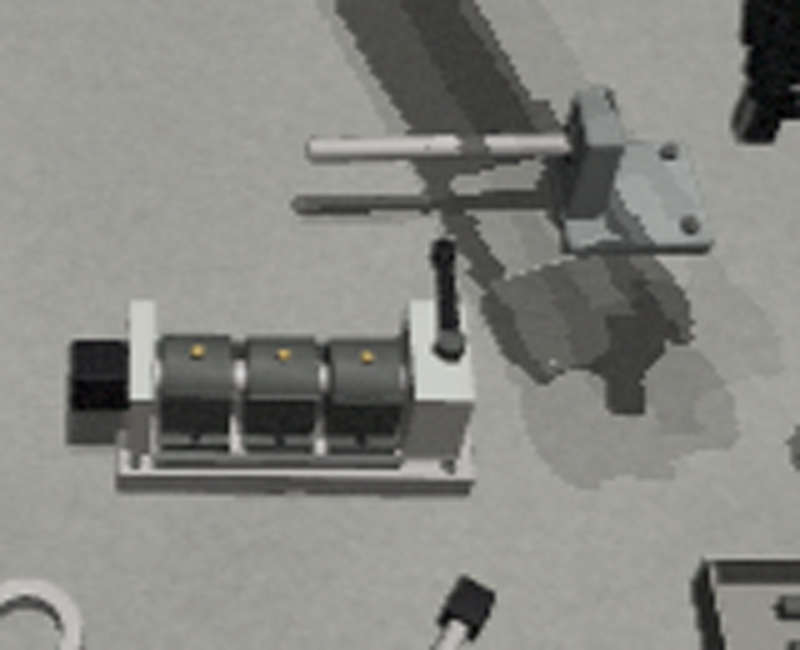

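The picture shows the three housings upright between bracket and headstock (dots near (198,352), (283,354) and (367,357)). The rod handle is against the bracket at (98,375), and the lever is back at locked with its end at (443,245). I'm handing the job in.

```bash
python3 -c "
from workcell import env
print(env.close_job())"
```

```text
the job is handed in; nothing more can be done
None
```

The job is handed in, with no verdict returned: the last picture shows all three housings upright in the channel, the rod through them with its handle against the end bracket, and the clamp lever back at locked.

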